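# Measure a printing block with the bench caliper

### The job

Measure the length of the old printing block with the leaf relief on the bench caliper: lay it flat on the caliper's board between the two jaws, lengthways along the beam, then slide the moving jaw by its knob until it closes lightly on the block and the block sits square between both jaws. Close it by feel: do not squeeze the block or tilt the jaw, leave the jaw resting on the block, let go, and leave the other pieces alone.

Things in the scene. Friction and masses are not known exactly. Their poses are not given: they have to be found in the camera images.
- stamp: Old printing block to be measured: brown wooden block with a black leaf relief on top. 34 mm wide (its x), about 45 to 60 mm long (its y; the exact length is what the caliper is to find out), 25 mm high, the relief 2 mm more; about 60 g. Origin: centre of its underside, z up. Both ends are flat and square. It starts lying loose on the table, relief up.
- board: Bench caliper: white board 160 mm (x) by 320 mm (y), top 15 mm above the table, fixed to it. Origin: centre of its underside. A steel beam (16 mm wide, 14 mm high) lies on it along y, centre line at x = -50 mm. Two aluminium jaws reach from the beam to x = +40 mm, tops 45 mm above the table: fixed jaw near the +y end, moving jaw on the -y side. Room for the block: x from -33 to +40 mm.
- fixed_jaw: Fixed jaw, aluminium plate 14 mm thick and 30 mm high that stands on the board; its measuring face is the flat side towards the board's -y. Same axes as the board; origin on the beam's centre line in the plane of the measuring face, at the board's top.
- fixed_face (a point): Middle of the fixed jaw's measuring face: 50 mm from the beam's centre line, 15 mm above the board's top.
- jaw: Moving jaw, aluminium plate 10 mm thick and 30 mm high, carried by the slider; its measuring face is the flat side towards the board's +y. Same axes as the board when it is not tilted; origin on the beam's centre line in the plane of the measuring face.
- jaw_face (a point): Middle of the moving jaw's measuring face: 50 mm from the beam's centre line, 15 mm above the board's top.
- knob (a point): Grip point on the axis of the slider's upright round black knob: 18 mm diameter, from 52 to 82 mm above the table on a thin stem; this point is 68 mm above the table, on the beam's centre line, 14 mm behind the jaw's measuring face, so the knob stands clear above the jaw (top at 45 mm) and the dark slider (34 mm wide, top at 37 mm). Pushed here, the slider runs without tilting.
- slider (a joint): Opening of the caliper, the distance between the two measuring faces in m: 0 is shut, at most 0.15; grows as the moving jaw goes to the board's -y. Moves against about 4 N of friction and stays where it is left.
- jaw_tilt (a joint): Tilt of the moving jaw in rad about the vertical through the knob; 0 is square to the beam, negative when its tip is pushed back from the fixed jaw. The slider sits on the beam with a leaf spring that gives 0.125 rad per N m, so squeezing a block, or pushing the jaw far out from the beam, tilts it.
- round_stamp: Bystander: square light wooden block 36 x 36 x 24 mm with a round black relief. Origin: centre of its underside.
- domino: Bystander: domino 25 x 50 x 10 mm, white with dark back, lying flat. Origin: centre of its underside.
- spool: Bystander: turned wooden spool 34 mm in diameter, 45 mm tall, standing. Origin: centre of its underside.

How it is judged (in metres and radians):
On the way, in this order (a step that is already met when the one before it is completed fails the run):
1. the block lies flat on the board between the jaws, lengthways along the beam, and is let go (z of stamp in the frame of board between 0.012 and 0.018 m and x of stamp in the frame of board between -0.02 and 0.035 m and y of stamp in the frame of fixed_jaw below -0.02 m and y of stamp in the frame of jaw above 0.02 m and angle between stamp's own z axis and vertical below 0.06 rad and angle between the y axis of stamp and the y axis of board, either way round below 0.35 rad and contact force between the fingers and stamp below 0.05 N), for 0.2 s.
2. both jaws bear lightly on the block (contact force between each of jaw, fixed_jaw and stamp above 0.3 N), for 0.2 s.
At the end, for the whole second after the job is handed in: The block lies flat on the board (within 0.06 rad), lengthways along the beam and square to it (within 0.035 rad), at rest and let go, with both jaws still bearing on its ends (more than 0.2 N each) and the moving jaw square within 0.035 rad (contact force between each of jaw, fixed_jaw and stamp above 0.2 N and angle between the y axis of stamp and the y axis of board, either way round below 0.035 rad and value of joint jaw_tilt between -0.035 and 0.035 rad and z of stamp in the frame of board between 0.012 and 0.018 m and angle between stamp's own z axis and vertical below 0.06 rad and linear speed of stamp below 0.005 m/s); the robot touches nothing.
It fails at once if a jaw presses on the block with more than 15 N (contact force between any of jaw, fixed_jaw and stamp above 15 N).
It fails at once if the moving jaw is tilted by more than 0.04 rad (value of joint jaw_tilt above 0.04 rad or value of joint jaw_tilt below -0.04 rad).
It fails at once if the other stamp, the domino or the spool is moved by more than 20 mm (distance of any of round_stamp, domino, spool from where it was at the start of the episode above 0.02 m).
It also fails if it takes over 54 s, if anything falls off the work surface, if the arm or the gripper's body presses on something with over 40 N, if the wrist force passes 120 N, or if a joint passes its speed limit or range.

### The arm

A 6-joint arm with a two-finger parallel gripper is mounted at the origin on the work surface. World frame = base frame: x ahead of the robot, y to its left, z up, the work surface at z = 0. Lengths are in mm, angles in rad, forces in N, time in s.
With the tool pointing down it reaches from about 400 to 925 mm from the base axis. Payload 12.5 kg.
Tool frame: the origin (TCP) lies at the very end of the fingers, on their centre line; the grasp point (between the pads) lies 19 mm behind it; x points along the fingers, y is the direction in which the jaws open and shut, and the axes are right-handed (so a half turn about x gives the same grasp; the last joint's range is limited). The gripper opens to 95 mm and grips with 3 to 60 N. Pads are 20 mm wide; open, the fingers measure 119 mm over their backs; the gripper's body (75 mm by 180 mm) begins 59 mm behind the grasp point.
Start: joints at [1.063, 0.491, 1.559, -0, 1.092, -0.106], TCP at [244.408, 575.249, 214.661] pointing down, gripper open.
Joint ranges: [-3.1, 3.1], [-0.84, 2.19], [0.05, 2.79], [-1.13, 4.28], [0.06, 2.93], [-2.69, 2.69]. Speed limits (rad/s): [2.22, 2.22, 2.79, 3.14, 3.14, 3.14].

### API

Orientations are given as [roll, pitch, yaw] about the fixed x, y, z axes, in that order (R = Rz(yaw) Ry(pitch) Rx(roll)).
In Python, from cell import env, optics, job gives the robot as it stands.
- The arm moves only by the shell command python3 -m handwheel 'ROWS' [OPENING]. ROWS is JSON, a list of rows, each an object with "travel": the shift along the world's x, y, z in mm, a list of three; "roll": the turn about the world's z in degrees. In form: [{"travel": [dx, dy, dz], "roll": roll}, ...]. A call has 1 to 8 rows; each row is the pose to reach, as a shift and turn from the pose commanded when the call began; what a row does not reach only later rows make up. A row lasts 1/10 s, in which the tool goes at most 50 mm and 8.59 degrees, less where a joint would pass 70% of its speed; a pose out of reach is approached as far as the arm can. A call with a gripper value outside its range is refused whole. OPENING is the closure, from -1 (fully open) to 1 (shut), set as the call begins (- or left out, the last holds). The fingers move at their own pace and stop on an object; the grip force is fixed at half the most. Time passes only in rows, so rows that repeat a pose let the fingers close. It gives the time, the measured TCP pose, the force and the opening at its end, in the units of the state.
- env.state(): the state, without advancing time (a new reading comes with each control period).
- optics.read_camera(name): name is "scene" or "side" or "wrist"; returns the picture (420x560x3 uint8, red, green, blue); there is no depth.
- optics.camera_params(name): a dict with "fx", "fy", "cx", "cy" (pixels), "k1" (the pictures are not rectified: a ray, as slopes to the right and down, at radius r is drawn at 1 + k1 r^2 times it, then the intrinsics apply), "world_from_camera" (4x4, takes a point from camera to world coordinates). Camera axes: x right, y up, looking along -z (the intrinsics and any distortion apply to the point x, -y, -z); pixel columns grow to the right and rows downward; lengths in mm; the calibration is good to about 2 mm. A picture is of the moment at which its call begins: read the wrist's pose just before it. camera_params takes no time and is no camera call; for the wrist camera it gives the pose at the moment of the call.
- job.job_done(): hands the job in, once; it reports no verdict.
The state is a dict: "t": time; "joints": joint angles; "qvel": joint speeds; "tau": joint torques, N m; "eef_pos": TCP position; "tcp_rot": TCP orientation; "ft_force": force on the tool from outside, world axes, zero at the start; "moment": the same for the moment, N m; "opening": opening from 0.0 (shut) to 1.0 (fully open).
Only numpy, scipy, OpenCV 4.12 (cv2) and the standard library are available. Lean on these libraries where they do the work, as an engineer would, in place of code of your own. Each camera call takes 0.05 s, during which the arm holds its last target.

## Working session

There is one attempt and no reset: what is moved stays moved. The work goes in short steps, Python scripts to look and compute and a shell command to move; the robot and the scene stay as the last step left them, time stands still between calls to the robot, and variables do not carry over. Pictures are saved under pics/ and viewed, and the job is handed in when it is done.

```bash
ls; mkdir -p pics
cat > look.py <<'E'
import sys,cv2
from cell import env,optics
n,f=sys.argv[1:3]
p=optics.camera_params(n); im=optics.read_camera(n)
import pickle; pickle.dump((p,im),open(f'pics/{f}.pkl','wb'))
cv2.imwrite(f'pics/{f}.png',im[:,:,::-1])
E
python3 look.py scene s0; python3 look.py side d0; python3 look.py wrist w0; python3 -c "
from cell import env,optics
print(env.state())
for n in ['scene','side','wrist']: print(optics.camera_params(n))"
```

```text
pics
{'t': 0.15, 'joints': array([ 1.06335963e+00,  4.91383726e-01,  1.55927261e+00,  4.90263528e-06,
        1.09170723e+00, -1.05569460e-01]), 'qvel': array([ 0.00036502, -0.00263408, -0.00484338,  0.00055779,  0.00116658,
       -0.00110133]), 'tau': array([ 1.51035772e-03, -6.12903786e+01, -2.58279419e+01,  6.93143439e-02,
        4.73102205e-02, -7.73055604e-05]), 'eef_pos': array([244.34268111, 575.08295922, 214.23190041]), 'tcp_rot': array([-1.68200699,  1.5700254 , -2.08387649]), 'ft_force': array([ 0.23183609, -0.49386841,  0.45604786]), 'moment': array([ 0.03394724,  0.01781312, -0.01580493]), 'opening': 1.0009558428397405}
{'fx': 394.6954205944666, 'fy': 394.6954205944666, 'cx': 283.06216399827656, 'cy': 213.57853471534614, 'k1': -0.015379251889328427, 'world_from_camera': array([[-4.84679498e-01, -7.01593241e-01,  5.22353049e-01,
         9.90143420e+02],
       [ 8.74649660e-01, -3.94607792e-01,  2.81554015e-01,
         3.24066553e+02],
       [ 8.58818952e-03,  5.93339375e-01,  8.04906597e-01,
         6.69345219e+02],
       [ 0.00000000e+00,  0.00000000e+00,  0.00000
[... 320 characters left out ...]
699743e-01,
         8.32477423e+02],
       [-8.36827162e-03,  6.85628395e-01,  7.27903617e-01,
         8.75716541e+02],
       [ 0.00000000e+00,  0.00000000e+00,  0.00000000e+00,
         1.00000000e+00]])}
{'fx': 310.0679969393761, 'fy': 310.0679969393761, 'cx': 275.9214865999046, 'cy': 210.887940294819, 'k1': -0.02191038392813982, 'world_from_camera': array([[ 3.89755860e-01, -8.89424390e-01, -2.38777352e-01,
         1.78008716e+02],
       [ 9.20918112e-01,  3.76300663e-01,  1.01526556e-01,
         6.04583671e+02],
       [-4.48119256e-04, -2.59464958e-01,  9.65752419e-01,
         3.84706644e+02],
       [ 0.00000000e+00,  0.00000000e+00,  0.00000000e+00,
         1.00000000e+00]])}
```

View pics/s0.png

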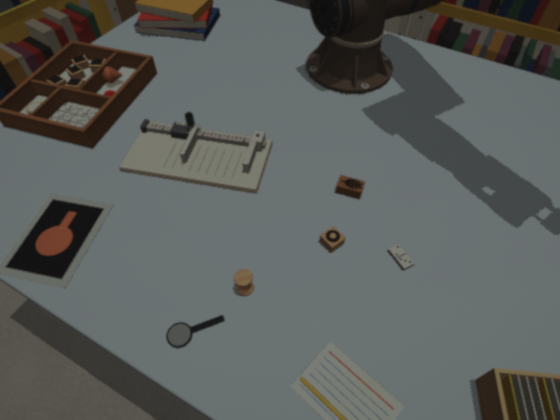

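View pics/d0.png

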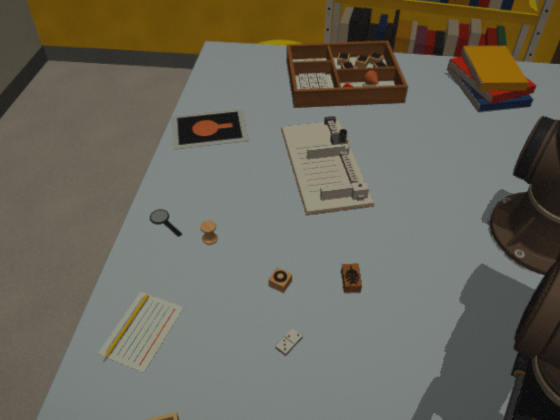

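View pics/w0.png

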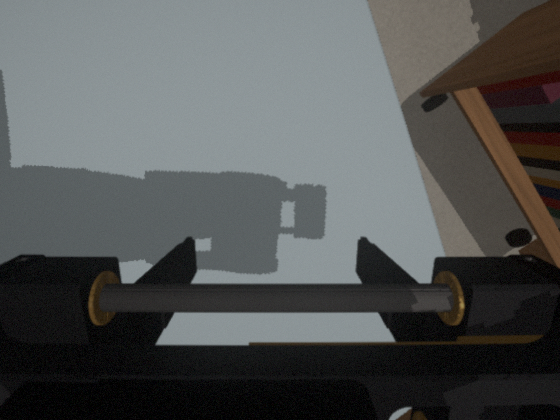

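```bash
cat > geo.py <<'E'
import numpy as np,cv2,pickle
def load(f): return pickle.load(open(f'pics/{f}.pkl','rb'))
def ray(p,uv):
    uv=np.atleast_2d(np.array(uv,float))
    d=np.stack([(uv[:,0]-p['cx'])/p['fx'],(uv[:,1]-p['cy'])/p['fy']],1)
    u=d.copy()
    for _ in range(20): u=d/(1+p['k1']*(u**2).sum(1,keepdims=True))
    T=p['world_from_camera']; v=np.c_[u[:,0],-u[:,1],-np.ones(len(u))]@T[:3,:3].T
    return T[:3,3],v
def onz(p,uv,z):
    o,v=ray(p,uv); return o+v*((z-o[2])/v[:,2])[:,None]
def proj(p,X):
    T=p['world_from_camera']; c=(np.atleast_2d(X)-T[:3,3])@T[:3,:3]
    s=np.c_[c[:,0]/-c[:,2],-c[:,1]/-c[:,2]]; s=s*(1+p['k1']*(s**2).sum(1,keepdims=True))
    return s*[p['fx'],p['fy']]+[p['cx'],p['cy']]
E
python3 - <<'E'
from geo import *
p,im=load('s0')
a=cv2.resize(im[100:200,110:310],(800,400),interpolation=cv2.INTER_CUBIC)
p2,im2=load('d0')
b=cv2.resize(im2[110:215,270:380],(440,420),interpolation=cv2.INTER_CUBIC)
cv2.imwrite('pics/z1.png',a[:,:,::-1]);cv2.imwrite('pics/z2.png',b[:,:,::-1])
c=np.hstack([cv2.resize(im[165:210,325:375],(400,360),interpolation=cv2.INTER_CUBIC),cv2.resize(im2[255:300,325:375],(400,360),interpolation=cv2.INTER_CUBIC)])
cv2.imwrite('pics/z3.png',c[:,:,::-1])
print(onz(p,[[350,184],[332,236],[400,257],[244,288]],25)); print(onz(p2,[[352,276],[281,278],[289,342],[209,240]],25))
print(onz(p,[[122,171],[264,187],[272,155]],15)); print(onz(p2,[[282,125],[370,203],[305,210]],15))
E
```

```text
[[432.19105533 185.91311136  25.        ]
 [572.7143477  208.16673298  25.        ]
 [552.87213808 340.00214588  25.        ]
 [750.03821889 117.83960181  25.        ]]
[[428.66912704 190.88501322  25.        ]
 [569.30248234 213.80473062  25.        ]
 [536.91033156 354.06273976  25.        ]
 [734.24125224 134.3861366   25.        ]]
[[ 638.52717886 -275.68458228   15.        ]
 [ 523.1770392    24.51318887   15.        ]
 [ 430.82042336   -8.70402959   15.        ]]
[[ 631.01357965 -295.84356111   15.        ]
 [ 393.83886292  -29.96363985   15.        ]
 [ 540.01335256   10.97859469   15.        ]]
```

View pics/z1.png

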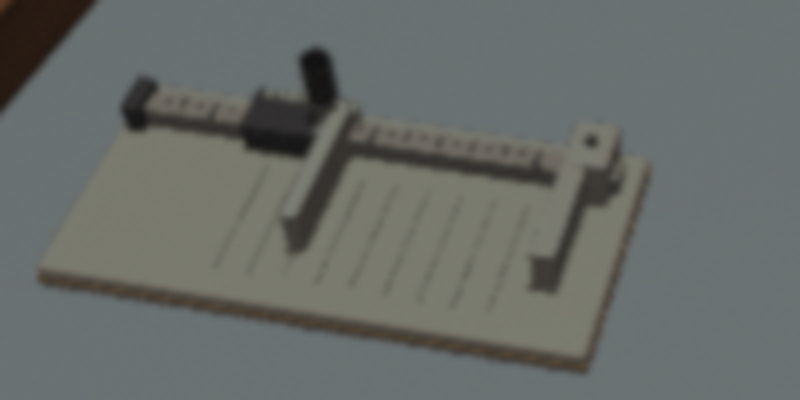

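View pics/z2.png

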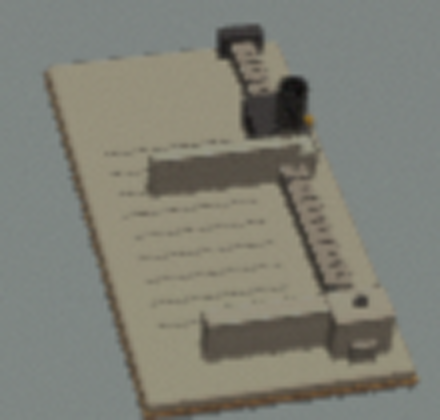

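View pics/z3.png

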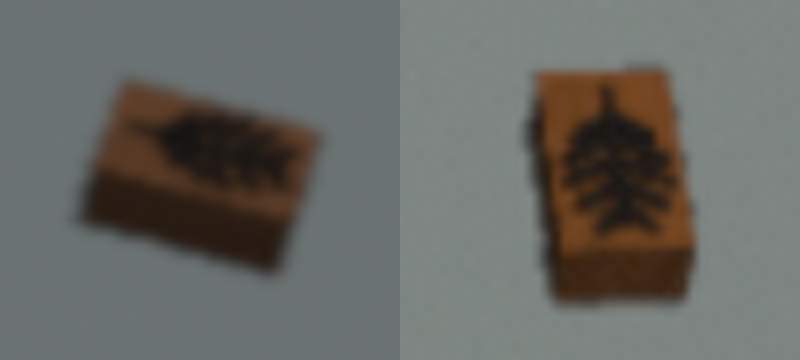

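Run:
```python
from geo import *
p,im=load('s0');p2,im2=load('d0')
A=np.array([[40,270],[585,360],[650,160]])/4+[110,100]
B=np.array([[48,70],[143,408],[415,378]])/4+[270,110]
for P,U in((p,A),(p2,B)):
    X=onz(P,U,15)[:,:2];print(X.round(1), np.linalg.norm(X[1]-X[0]),np.linalg.norm(X[2]-X[1]),np.degrees(np.arctan2(*(X[1]-X[0])[::-1])))
    o=X[0]+(X[2]-X[0])/2;print('board centre',o)
S=np.array([[128,78],[320,132],[292,212],[95,170]])/8+[325,165]
D=np.array([[138,72],[265,72],[290,245],[158,250]])/8+[325,255]
for P,U in((p,S),(p2,D)):
    X=onz(P,U,25)[:,:2];print(X.round(1),X.mean(0)); print([ (np.linalg.norm(d),np.degrees(np.arctan2(d[1],d[0]))) for d in np.diff(X,axis=0)])
print('knob top', onz(p,np.array([[315,50]])/4+[110,100],82),onz(p2,np.array([[293,82]])/4+[270,110],82))
print('tip of jaw', onz(p,np.array([[290,216]])/4+[110,100],45),onz(p2,np.array([[148,158]])/4+[270,110],45))
print('fixed tip top,-y side', onz(p,np.array([[530,256]])/4+[110,100],45),onz(p2,np.array([[203,313]])/4+[270,110],45))
```

```text
[[ 632.7 -287. ]
 [ 538.6   14.3]
 [ 386.9  -32.6]] 315.6412780853938 158.82835434985498 107.33876326937708
board centre [ 509.79797894 -159.82505781]
[[ 629.7 -285. ]
 [ 537.7   17. ]
 [ 385.3  -26.2]] 315.6586427946625 158.48415467601677 106.92902710106212
board centre [ 507.45630845 -155.59144794]
[[417.3 158.1]
 [409.6 211.4]
 [439.5 215.5]
 [451.9 163.9]] [429.56935098 187.24121856]
[(np.float64(53.88082999090874), np.float64(98.1766763109523)), (np.float64(30.177933781016154), np.float64(7.761673342001524)), (np.float64(53.1094060063848), np.float64(-76.49960703166957))]
[[449.5 163. ]
 [417.3 158.9]
 [409.7 212.2]
 [442.  217.8]] [429.62453586 187.94516914]
[(np.float64(32.463113785427375), np.float64(-172.77452544795588)), (np.float64(53.83054305024652), np.float64(98.05728861694905)), (np.float64(32.750950191076534), np.float64(9.850454303719966))]
knob top [[ 464.15123097 -207.18444642   82.        ]] [[ 468.63801018 -204.74327687   82.        ]]
tip of jaw [[ 550.87762768 -167.07097874   45.        ]] [[ 552.80217401 -166.12154056   45.        ]]
fixed tip top,-y side [[511.4114031  -35.45093325  45.        ]] [[509.13801785 -33.21041939  45.        ]]
```

Run:
```python
from geo import *
from cell import env,optics
from scipy.spatial.transform import Rotation as R
s=env.state();M=R.from_euler('xyz',s['tcp_rot']).as_matrix();print(M.round(3));print(np.degrees(np.arctan2(M[1,1],M[0,1])))
T=optics.camera_params('wrist')['world_from_camera'];print((M.T@(T[:3,3]-s['eef_pos'])).round(1),(M.T@T[:3,:3]).round(3))
```

```text
[[-0.     0.391  0.92 ]
 [-0.001  0.92  -0.391]
 [-1.    -0.001 -0.   ]]
66.97457568542762
[-170.5    1.1  -72.6] [[-0.     0.26  -0.966]
 [ 1.    -0.001 -0.001]
 [-0.002 -0.966 -0.26 ]]
```

```bash
python3 -m handwheel '[{"travel":[20,-42,0],"roll":-7},{"travel":[40,-84,0],"roll":-14},{"travel":[60,-126,0],"roll":-21},{"travel":[80,-168,0],"roll":-28},{"travel":[100,-210,0],"roll":-35},{"travel":[120,-252,0],"roll":-42},{"travel":[140,-294,0],"roll":-49},{"travel":[150,-315,0],"roll":-52}]' && python3 -m handwheel '[{"travel":[18,-37,-10],"roll":-3.5},{"travel":[36,-73,-20],"roll":-6.5},{"travel":[36,-73,-20],"roll":-6.5},{"travel":[36,-73,-20],"roll":-6.5}]' && python3 look.py wrist w1
```

```text
t: 0.95
eef_pos: [395.3, 257.6, 214.7]
tcp_rot: [-0.054, 1.57, -1.37]
ft_force: [0.5, -0.7, -0.3]
opening: 1.002
t: 1.35
eef_pos: [430.5, 186.7, 194.5]
tcp_rot: [-1.636, 1.57, -3.061]
ft_force: [0.2, 0.1, -0.1]
opening: 0.999
```

View pics/w1.png

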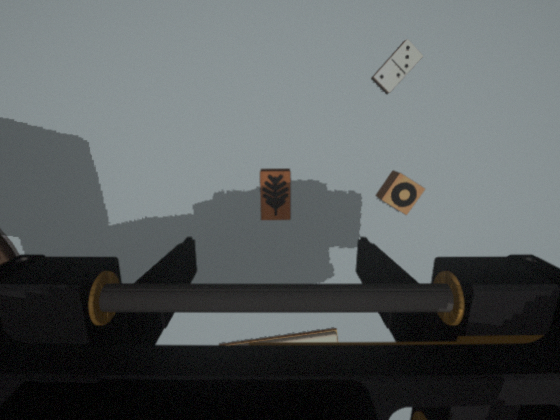

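Run:
```python
from geo import *
p,im=load('w1')
c=im[155:235,245:310]
cv2.imwrite('pics/z4.png',cv2.resize(c,None,fx=9,fy=9 if 0 else 7.5,interpolation=cv2.INTER_CUBIC)[:,:,::-1])
hsv=cv2.cvtColor(im,cv2.COLOR_RGB2HSV); m=((hsv[:,:,1]>90)).astype(np.uint8); m[:,:230]=0;m[:,320:]=0;m[235:]=0;m[:150]=0
m=cv2.morphologyEx(m,cv2.MORPH_CLOSE,np.ones((9,9)))
cs,_=cv2.findContours(m,0,2);k=max(cs,key=cv2.contourArea);r=cv2.minAreaRect(k);b=cv2.boxPoints(r);print(b)
X=onz(p,b,25)[:,:2];print(X,X.mean(0));print([ (np.linalg.norm(d),np.degrees(np.arctan2(d[1],d[0]))) for d in np.diff(X,axis=0)])
```

```text
[[260.99997 169.99998]
 [288.99997 169.99998]
 [288.99997 218.99998]
 [260.99997 218.99998]]
[[410.99860123 212.94644373]
 [441.37598094 217.46641037]
 [450.2226486  162.13103117]
 [418.55979635 157.41790406]] [430.28925678 187.49044733]
[(np.float64(30.71181037736165), np.float64(8.463165903007514)), (np.float64(56.03809169259322), np.float64(-80.91678323539895)), (np.float64(32.01171316515148), np.float64(-171.53348799838594))]
```

View pics/z4.png

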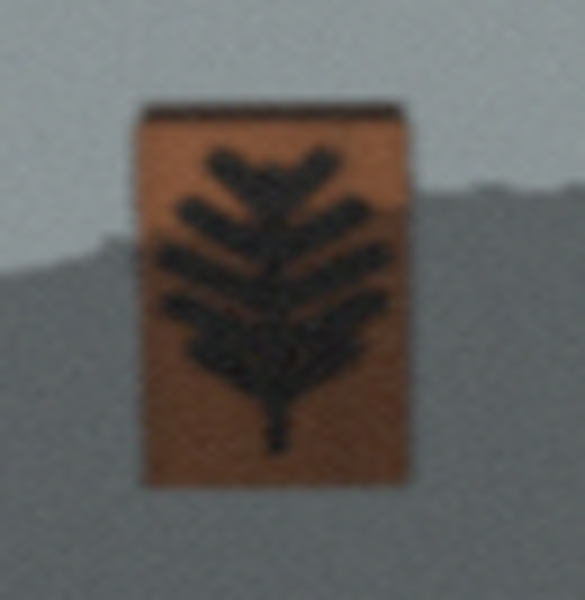

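```bash
python3 -m handwheel '[{"travel":[0,0,-45]},{"travel":[0,0,-90]},{"travel":[0,0,-135]},{"travel":[0,0,-165]},{"travel":[0,0,-182]},{"travel":[0,0,-190]},{"travel":[0,0,-192]},{"travel":[0,0,-192]}]' ; python3 -m handwheel '[{"travel":[0,0,0],"roll":0},{"travel":[0,0,0]},{"travel":[0,0,0]},{"travel":[0,0,0]},{"travel":[0,0,0]},{"travel":[0,0,0]},{"travel":[0,0,0]},{"travel":[0,0,0]}]' 1
```

```text
validation failed for argument at $[0]...
validation failed for argument at $[1]...
```

```bash
python3 -m handwheel '[{"travel":[0,0,-45],"roll":0},{"travel":[0,0,-90],"roll":0},{"travel":[0,0,-135],"roll":0},{"travel":[0,0,-165],"roll":0},{"travel":[0,0,-182],"roll":0},{"travel":[0,0,-190],"roll":0},{"travel":[0,0,-192],"roll":0},{"travel":[0,0,-192],"roll":0}]' && python3 -m handwheel '[{"travel":[0,0,0],"roll":0},{"travel":[0,0,0],"roll":0},{"travel":[0,0,0],"roll":0},{"travel":[0,0,0],"roll":0},{"travel":[0,0,0],"roll":0},{"travel":[0,0,0],"roll":0},{"travel":[0,0,0],"roll":0},{"travel":[0,0,0],"roll":0}]' 1
```

```text
t: 2.2
eef_pos: [430.5, 187.8, 3.2]
tcp_rot: [1.694, 1.57, 0.272]
ft_force: [-0.9, 0.4, -0.2]
opening: 1.002
t: 3.0
eef_pos: [430.4, 187.2, 2.6]
tcp_rot: [0.536, 1.571, -0.887]
ft_force: [0.2, -0.2, 0.6]
opening: 0.386
```

```bash
python3 -m handwheel '[{"travel":[0,0,20],"roll":0},{"travel":[0,0,65],"roll":0},{"travel":[0,0,110],"roll":0},{"travel":[10,-35,145],"roll":1},{"travel":[22,-80,160],"roll":3},{"travel":[35,-127,170],"roll":5},{"travel":[48,-174,170],"roll":7},{"travel":[60,-220,170],"roll":8.6}]' && python3 -m handwheel '[{"travel":[12,-45,0],"roll":0},{"travel":[18,-80,0],"roll":0},{"travel":[18,-80,0],"roll":0},{"travel":[18,-80,0],"roll":0}]' && python3 look.py wrist w2
```

```text
t: 3.8
eef_pos: [490.7, -34.8, 173.2]
tcp_rot: [1.117, 1.57, -0.154]
ft_force: [1.0, -0.2, -0.7]
opening: 0.357
t: 4.2
eef_pos: [508.0, -113.1, 172.3]
tcp_rot: [-2.41, 1.57, 2.599]
ft_force: [-0.0, -0.6, -0.8]
opening: 0.359
```

View pics/w2.png

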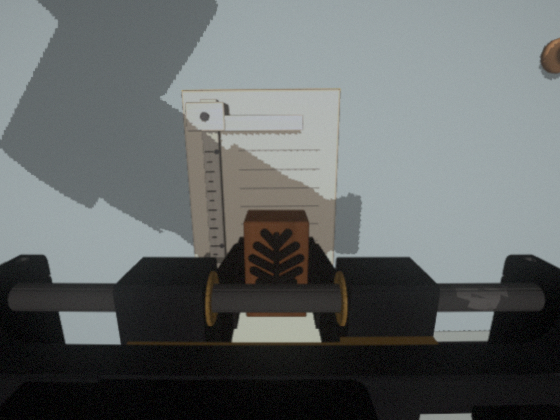

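Run:
```python
from geo import *
p,im=load('w2')
c=im[80:280,170:350]
cv2.imwrite('pics/z5.png',cv2.resize(cv2.convertScaleAbs(c,alpha=1.6),None,fx=3,fy=3,interpolation=cv2.INTER_CUBIC)[:,:,::-1])
```

```text
(no output)
```

View pics/z5.png

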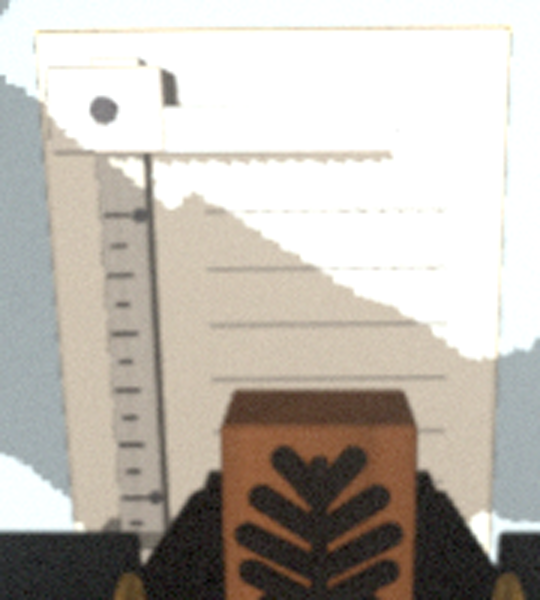

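Run:
```python
from geo import *
p,im=load('w2')
q=lambda L:np.array(L,float)/3+[170,80]
ang=lambda d:np.degrees(np.arctan2(d[1],d[0]))
X=onz(p,q([[36,31],[510,28],[75,520],[491,530]]),15)[:,:2];print('corners',X.round(1),'w',np.linalg.norm(X[1]-X[0]),'ang',ang(X[1]-X[0]),ang(X[0]-X[2])-90,ang(X[1]-X[3])-90)
L=onz(p,q([[205,210],[445,210],[213,378],[445,378]]),15)[:,:2];print('lines',ang(L[1]-L[0]),ang(L[3]-L[2]))
F=onz(p,q([[52,153],[390,153]]),45)[:,:2];print('face top',F.round(1),ang(F[1]-F[0]))
B=onz(p,np.r_[q([[224,425],[415,425]]),[[246,316],[307,316]]],194.8)[:,:2];print('block',B.round(1),B.mean(0),np.linalg.norm(B[1]-B[0]),np.linalg.norm(B[2]-B[0]),ang(B[1]-B[0]))
th=np.radians(17.1);ux=np.array([np.cos(th),np.sin(th)]);uy=np.array([-ux[1],ux[0]])
o=X[:2].mean(0)-160*uy;print('board centre',o)
for n,P in(('face',F),('tcp',np.array([[508,-113.1]])),('block',B)):print(n,((P-o)@ux).round(1),((P-o)@uy).round(1))
from cell import env
from scipy.spatial.transform import Rotation as R
M=R.from_euler('xyz',env.state()['tcp_rot']).as_matrix();print('tool yaw',ang(M[:2,1]))
```

```text
corners [[ 387.3  -35.2]
 [ 537.4   11.7]
 [ 439.8 -201.4]
 [ 592.1 -158.9]] w 157.29385521175473 ang 17.35478106706392 17.534306392314107 17.750717816326244
lines 17.063928177842293 17.062724825210328
face top [[409.2 -69.4]
 [509.7 -38.7]] 16.993538180965054
block [[ 485.9  -90.5]
 [ 516.2  -81.2]
 [ 500.9 -142.1]
 [ 532.7 -132.3]] [ 508.93280965 -111.50200514] 31.768868389233234 53.75901857729918 17.062683635704204
board centre [ 509.39661221 -164.64947844]
face [-67.8  37.3] [120.5 120.3]
tcp [13.8] [49.7]
block [-0.7 31.1 -1.4 31.8] [77.8 77.8 24.1 24. ]
tool yaw 17.05131351832214
```

```bash
python3 -m handwheel '[{"travel":[-24,29,0],"roll":0},{"travel":[-24,29,-40],"roll":0},{"travel":[-24,29,-80],"roll":0},{"travel":[-24,29,-100],"roll":0},{"travel":[-24,29,-105],"roll":0},{"travel":[-24,29,-105],"roll":0}]' && python3 look.py wrist w3;python3 look.py scene s3;python3 look.py side d3
python3 - <<'E'
from geo import *
a=cv2.resize(load('s3')[1][90:200,130:290],None,fx=3.5,fy=3.5,interpolation=cv2.INTER_CUBIC)
b=cv2.resize(load('d3')[1][110:220,270:400],None,fx=3.5,fy=3.5,interpolation=cv2.INTER_CUBIC)
c=np.zeros((385,800,3),np.uint8);c[:,:400]=a[:,-400:];c[:,400:]=b[:,:400];cv2.imwrite('pics/z6.png',c[:,:,::-1])
E
```

```text
t: 4.85
eef_pos: [484.3, -82.9, 67.6]
tcp_rot: [-2.262, 1.57, 2.75]
ft_force: [-0.2, 0.1, -0.0]
opening: 0.36
```

View pics/w3.png

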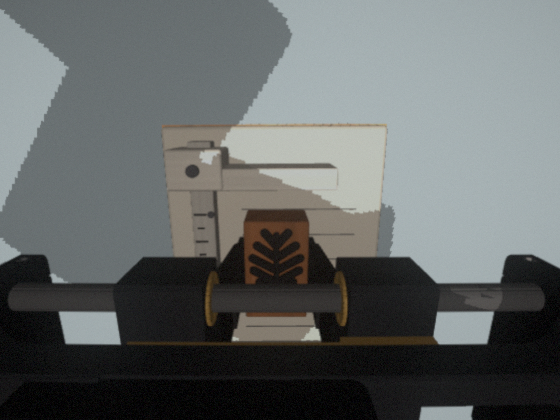

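View pics/z6.png

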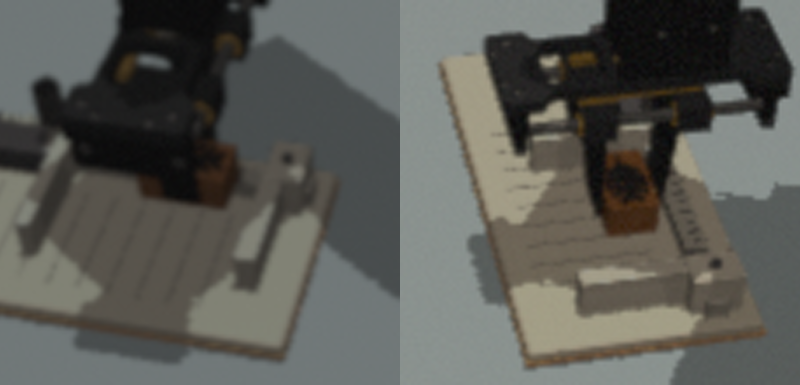

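Run:
```python
from geo import *
p,im=load('w3')
c=im[115:255,155:400]
cv2.imwrite('pics/z7.png',cv2.resize(cv2.convertScaleAbs(c,alpha=1.6),None,fx=3,fy=3,interpolation=cv2.INTER_CUBIC)[:,:,::-1])
```

```text
(no output)
```

View pics/z7.png

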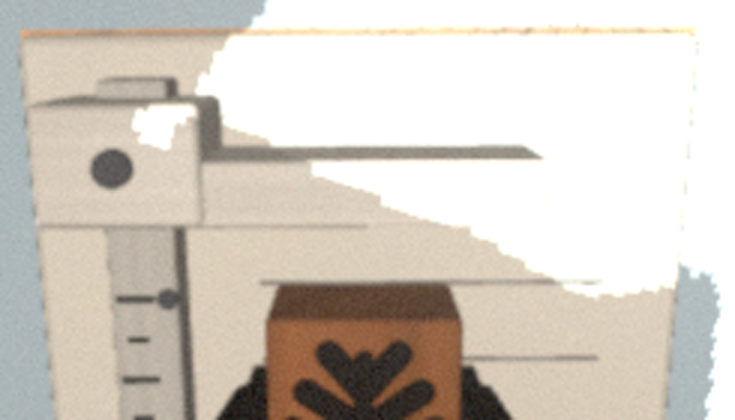

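Run:
```python
from geo import *
p,im=load('w3')
q=lambda L:np.array(L,float)/3+[155,115]
ang=lambda d:np.degrees(np.arctan2(d[1],d[0]))
X=onz(p,q([[22,33],[693,30],[55,415],[663,415]]),15)[:,:2]
F=onz(p,q([[37,226],[367,226],[545,226]]),45)[:,:2]
zt=67.6-2.6+25
B=onz(p,np.r_[q([[268,320],[462,320]]),[[245,316],[308,316]]],zt)[:,:2]
C=onz(p,q([[275,286],[450,286]]),zt-25)[:,:2]
th=np.radians(17.05);ux=np.array([np.cos(th),np.sin(th)]);uy=np.array([-ux[1],ux[0]])
o=np.array([509.4,-164.65])
for n,P in(('corn',X),('face',F),('tcp',np.array([[484.3,-82.9]])),('block',B),('bot',C)):print(n,((P-o)@ux).round(1),((P-o)@uy).round(1))
```

```text
corn [-78.4  77.4 -78.5  78.7] [160.2 161.4  64.9  65.4]
face [-68.1   1.8  39.4] [120.5 120.7 120.9]
tcp [-0.] [85.5]
block [-14.9  17.4 -15.8  18.6] [113.7 113.8  59.9  60. ]
bot [-16.   17.7] [112.9 113. ]
```

```bash
python3 -m handwheel '[{"travel":[0,0,-20],"roll":0},{"travel":[0,0,-38],"roll":0},{"travel":[0,0,-46],"roll":0},{"travel":[0,0,-48],"roll":0},{"travel":[0,0,-49],"roll":0},{"travel":[0,0,-49],"roll":0}]'; python3 -m handwheel '[{"travel":[0,0,-0.5],"roll":0},{"travel":[0,0,-0.5],"roll":0}]';python3 -m handwheel '[{"travel":[0,0,-0.5],"roll":0},{"travel":[0,0,-0.5],"roll":0}]'
```

```text
t: 5.6
eef_pos: [484.5, -83.8, 20.9]
tcp_rot: [0.952, 1.569, -0.321]
ft_force: [-6.0, 1.8, 22.4]
opening: 0.354
t: 5.8
eef_pos: [484.6, -83.8, 20.8]
tcp_rot: [0.954, 1.569, -0.318]
ft_force: [-8.0, 1.3, 30.1]
opening: 0.354
t: 6.0
eef_pos: [484.6, -83.8, 20.8]
tcp_rot: [0.933, 1.569, -0.339]
ft_force: [-9.6, 1.8, 37.8]
opening: 0.353
```

```bash
python3 -m handwheel '[{"travel":[0,0,3],"roll":0},{"travel":[0,0,3],"roll":0},{"travel":[0,0,3],"roll":0}]';python3 look.py side d4;python3 look.py scene s4;python3 look.py wrist w4
python3 - <<'E'
from geo import *
a=cv2.resize(load('s4')[1][110:195,190:290],(500,425),interpolation=cv2.INTER_CUBIC)
b=cv2.resize(load('d4')[1][130:215,290:390],(500,425),interpolation=cv2.INTER_CUBIC)
c=np.hstack([a,b])[:,:];c=cv2.resize(c,(800,340));cv2.imwrite('pics/z8.png',c[:,:,::-1])
E
```

```text
t: 6.3
eef_pos: [484.7, -83.8, 21.1]
tcp_rot: [1.012, 1.57, -0.261]
ft_force: [0.2, 0.4, 0.1]
opening: 0.354
```

View pics/z8.png

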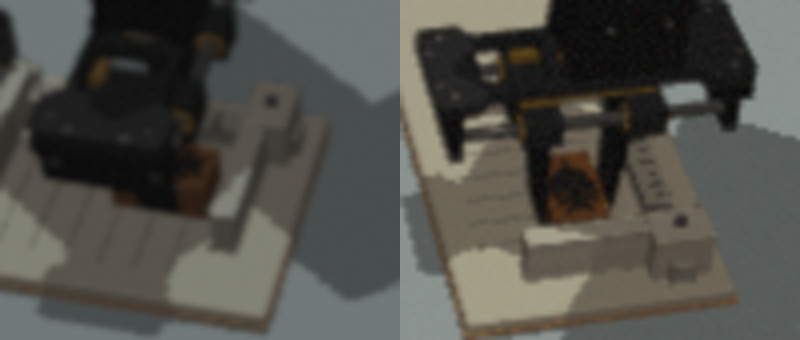

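View pics/w4.png

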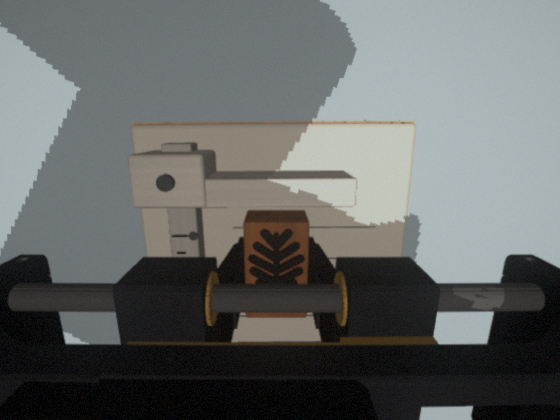

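```bash
python3 -m handwheel '[{"travel":[0,0,-0.3],"roll":0},{"travel":[0,0,-0.3],"roll":0}]' ; python3 -m handwheel '[{"travel":[0,0,0],"roll":0},{"travel":[0,0,0],"roll":0},{"travel":[0,0,0],"roll":0},{"travel":[0,0,0],"roll":0},{"travel":[0,0,0],"roll":0},{"travel":[0,0,0],"roll":0}]' 0.06; python3 look.py wrist w5
```

```text
t: 6.65
eef_pos: [484.6, -83.8, 20.8]
tcp_rot: [1.049, 1.57, -0.224]
ft_force: [-1.2, 0.6, 11.1]
opening: 0.351
t: 7.25
eef_pos: [484.4, -83.7, 20.3]
tcp_rot: [-3.022, 1.571, 1.989]
ft_force: [-0.9, 0.4, -0.0]
opening: 0.47
```

View pics/w5.png

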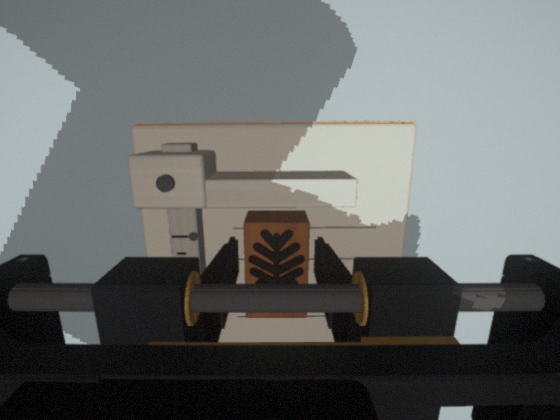

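```bash
python3 -m handwheel '[{"travel":[0,0,20],"roll":0},{"travel":[0,0,60],"roll":0},{"travel":[0,0,100],"roll":0},{"travel":[0,-20,130],"roll":0},{"travel":[-1,-65,140],"roll":0},{"travel":[-3,-110,140],"roll":0},{"travel":[-5,-154,140],"roll":0},{"travel":[-5,-154,140],"roll":0}]' 1; python3 -m handwheel '[{"travel":[0,0,0],"roll":0},{"travel":[0,0,0],"roll":0}]'; python3 look.py wrist w6;  python3 look.py side d6;python3 look.py scene s6
python3 - <<'E'
from geo import *
a=cv2.resize(load('s6')[1][110:195,130:290],(800,425),interpolation=cv2.INTER_CUBIC)
cv2.imwrite('pics/z9.png',a[:,:,::-1])
E
```

```text
t: 8.1
eef_pos: [479.2, -242.0, 160.4]
tcp_rot: [0.419, 1.569, -0.858]
ft_force: [0.2, 1.0, -0.5]
opening: 0.004
t: 8.3
eef_pos: [479.2, -236.9, 160.2]
tcp_rot: [-2.715, 1.57, 2.296]
ft_force: [0.0, 0.1, 0.3]
opening: 0.008
```

View pics/w6.png

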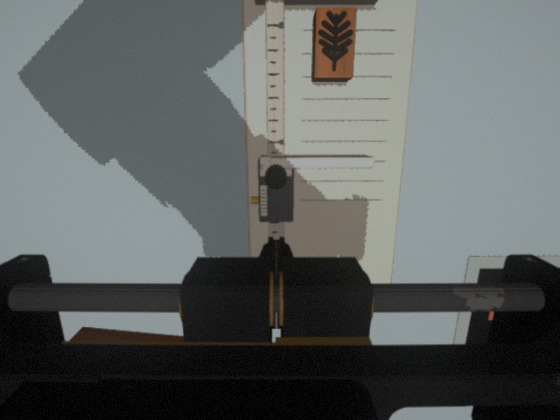

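View pics/z9.png

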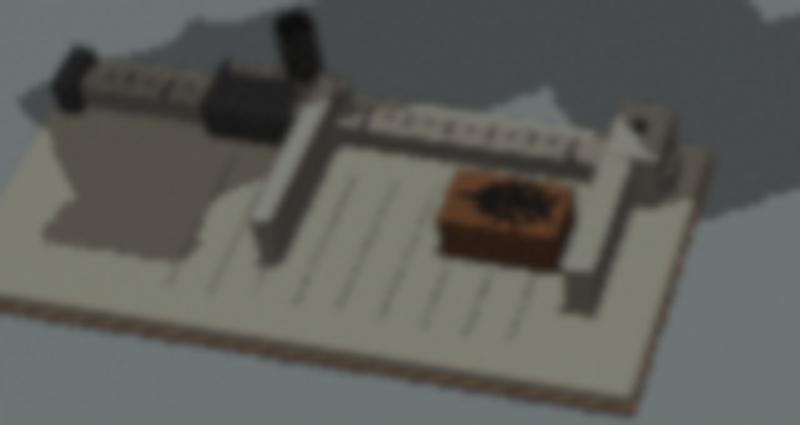

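View pics/d6.png

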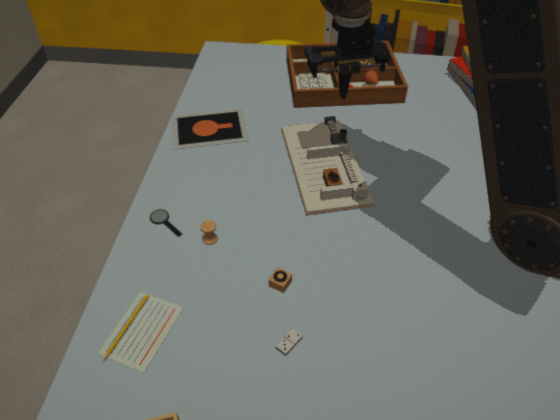

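```bash
cat > loc.py <<'E'
from geo import *
th=np.radians(17.05);ux=np.array([np.cos(th),np.sin(th)]);uy=np.array([-ux[1],ux[0]])
o=np.array([509.4,-164.65])
def loc(P): P=np.atleast_2d(P)[:,:2]; return np.c_[(P-o)@ux,(P-o)@uy].round(1)
E
python3 - <<'E'
from loc import *
p,im=load('w6')
cv2.imwrite('pics/z10.png',cv2.resize(im[0:240,240:420],None,fx=2.5,fy=2.5,interpolation=cv2.INTER_CUBIC)[:,:,::-1])
print('knob',onz(p,[[276,176]],82),loc(onz(p,[[276,176]],82)))
print('jawtop',loc(onz(p,[[290,157],[372,156]],45)), 'block',loc(onz(p,[[315,8],[356,8],[353,80],[313,79]],40)))
E
```

```text
knob [[ 469.6965195  -202.25071438   82.        ]] [[-49.  -24.3]]
jawtop [[-36.2 -12.4]
 [ 38.7 -11.2]] block [[-16.8 110.4]
 [ 17.4 110.6]
 [ 18.3  54.2]
 [-16.8  54.8]]
```

View pics/z10.png

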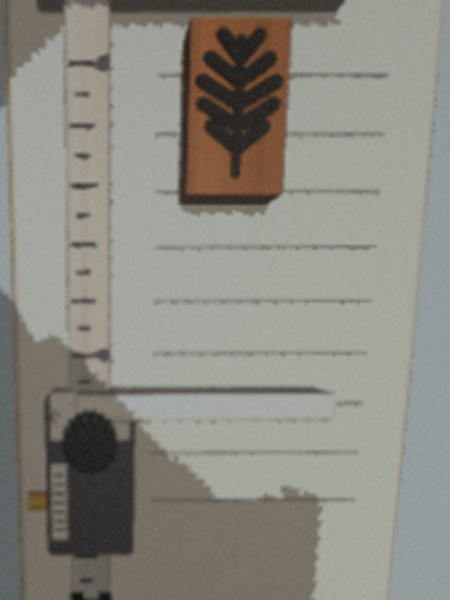

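```bash
python3 -m handwheel '[{"travel":[0,0,-45],"roll":0},{"travel":[0,0,-85],"roll":0},{"travel":[0,0,-104],"roll":0},{"travel":[0,0,-104],"roll":0},{"travel":[-2.3,7.6,-104],"roll":0},{"travel":[-2.9,9.6,-104],"roll":0},{"travel":[-2.9,9.6,-104],"roll":0}]'; python3 look.py wrist w7;python3 look.py side d7;python3 - <<'E'
from geo import *
b=cv2.resize(load('d7')[1][60:215,270:400],(500,596),interpolation=cv2.INTER_CUBIC)
cv2.imwrite('pics/z11.png',b[:,:,::-1])
E
```

```text
t: 9.15
eef_pos: [476.9, -227.8, 57.7]
tcp_rot: [0.734, 1.569, -0.538]
ft_force: [0.1, 0.5, 0.1]
opening: 0.006
```

View pics/w7.png

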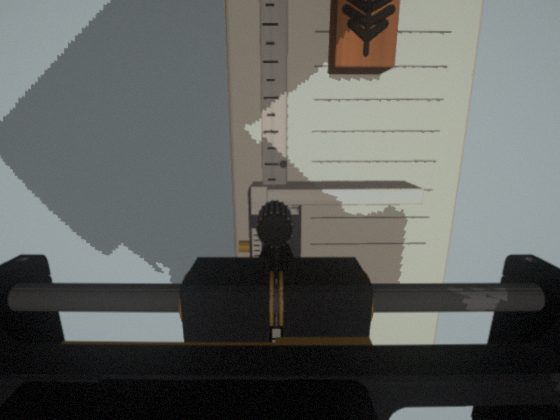

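View pics/z11.png

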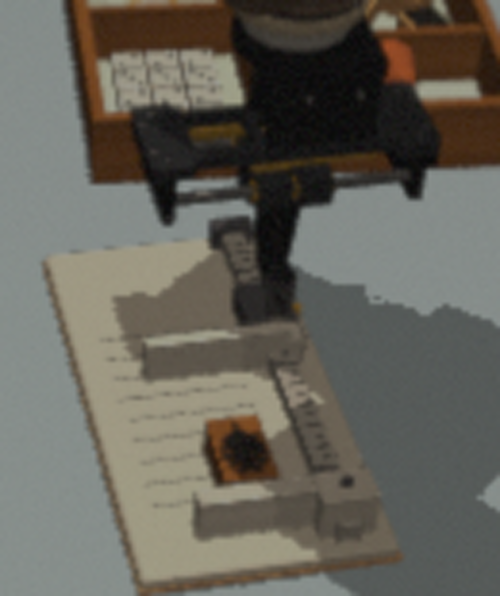

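```bash
python3 -m handwheel '[{"travel":[-0.6,1.9,0],"roll":0},{"travel":[-1.2,3.8,0],"roll":0},{"travel":[-1.8,5.7,0],"roll":0},{"travel":[-2.3,7.6,0],"roll":0},{"travel":[-2.9,9.6,0],"roll":0},{"travel":[-3.5,11.5,0],"roll":0},{"travel":[-4.1,13.4,0],"roll":0},{"travel":[-4.7,15.3,0],"roll":0}]'; python3 -m handwheel '[{"travel":[-0.6,1.9,0],"roll":0},{"travel":[-1.2,3.8,0],"roll":0},{"travel":[-1.8,5.7,0],"roll":0},{"travel":[-2.3,7.6,0],"roll":0},{"travel":[-2.9,9.6,0],"roll":0},{"travel":[-3.5,11.5,0],"roll":0},{"travel":[-4.1,13.4,0],"roll":0},{"travel":[-4.7,15.3,0],"roll":0}]'; python3 look.py wrist w8
```

```text
t: 10.05
eef_pos: [471.8, -212.7, 56.4]
tcp_rot: [0.898, 1.57, -0.374]
ft_force: [0.8, -4.3, 2.7]
opening: 0.004
t: 10.85
eef_pos: [467.0, -197.4, 56.4]
tcp_rot: [1.837, 1.571, 0.565]
ft_force: [0.5, -3.5, 3.1]
opening: 0.004
```

View pics/w8.png

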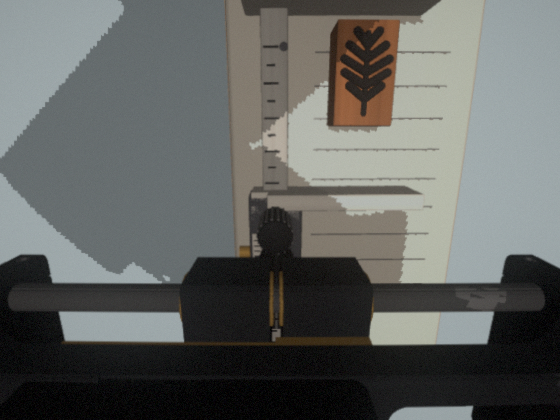

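Run:
```python
from loc import *
p,im=load('w8')
print('jawtop',loc(onz(p,[[290,187],[420,187]],45)), 'blocktop',loc(onz(p,[[328,124],[391,125]],40)),'bot',loc(onz(p,[[330,127],[391,127]],15)),loc([467,-197.4]))
```

```text
jawtop [[-40.7  20.6]
 [ 37.   20.8]] blocktop [[-18.9  56.9]
 [ 18.   56.5]] bot [[-13.4  55.2]
 [ 27.1  55.5]] [[-50.1 -18.9]]
```

```bash
python3 -m handwheel '[{"travel":[-0.9,2.9,0],"roll":0},{"travel":[-1.8,5.7,0],"roll":0},{"travel":[-2.6,8.6,0],"roll":0},{"travel":[-3.5,11.5,0],"roll":0},{"travel":[-4.4,14.3,0],"roll":0},{"travel":[-5.3,17.2,0],"roll":0},{"travel":[-6.2,20.1,0],"roll":0},{"travel":[-7,22.9,0],"roll":0}]'; python3 -m handwheel '[{"travel":[-0.3,1,0],"roll":0},{"travel":[-0.6,1.9,0],"roll":0},{"travel":[-0.9,2.9,0],"roll":0},{"travel":[-1.2,3.8,0],"roll":0}]'; python3 look.py wrist w9
python3 - <<'E'
from cell import env; print(env.state()['ft_force'],env.state()['moment'])
E
```

```text
t: 11.7
eef_pos: [459.9, -174.4, 56.4]
tcp_rot: [-2.579, 1.571, 2.432]
ft_force: [-1.0, -4.7, 3.1]
opening: 0.005
t: 12.1
eef_pos: [458.8, -170.8, 56.4]
tcp_rot: [2.975, 1.571, 1.702]
ft_force: [-0.4, -5.0, 2.6]
opening: 0.003
[-0.55522814 -5.1505367   2.39634644] [-0.83221638  0.17862476 -0.00143519]
```

View pics/w9.png

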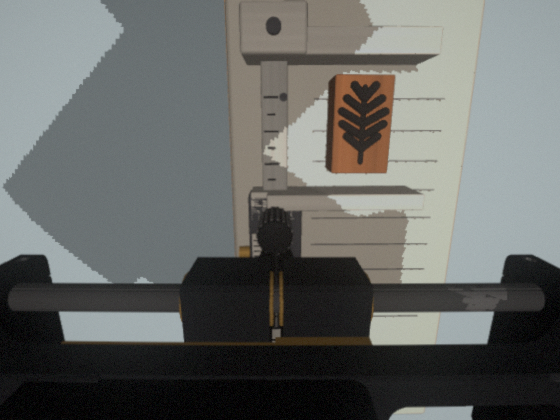

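```bash
python3 -m handwheel '[{"travel":[-0.3,1,0],"roll":0},{"travel":[-0.6,1.9,0],"roll":0},{"travel":[-0.9,2.9,0],"roll":0},{"travel":[-1.2,3.8,0],"roll":0},{"travel":[-1.5,4.8,0],"roll":0},{"travel":[-1.8,5.7,0],"roll":0},{"travel":[-2.1,6.7,0],"roll":0},{"travel":[-2.3,7.6,0],"roll":0}]';  python3 -m handwheel '[{"travel":[-0.3,1,0],"roll":0},{"travel":[-0.6,1.9,0],"roll":0},{"travel":[-0.6,1.9,0],"roll":0}]';python3 look.py wrist w10; python3 look.py wrist w10b
python3 - <<'E'
from cell import env; print(env.state()['ft_force'],env.state()['moment'])
E
```

```text
t: 12.95
eef_pos: [456.5, -163.2, 56.4]
tcp_rot: [-2.903, 1.571, 2.107]
ft_force: [-2.3, -4.4, 3.2]
opening: 0.003
t: 13.25
eef_pos: [455.9, -161.2, 56.3]
tcp_rot: [-2.907, 1.571, 2.103]
ft_force: [-1.3, -3.8, 2.2]
opening: 0.006
[-0.99789092 -4.15473581  1.62821181] [-0.66463131  0.27597741  0.0579832 ]
```

View pics/w10.png

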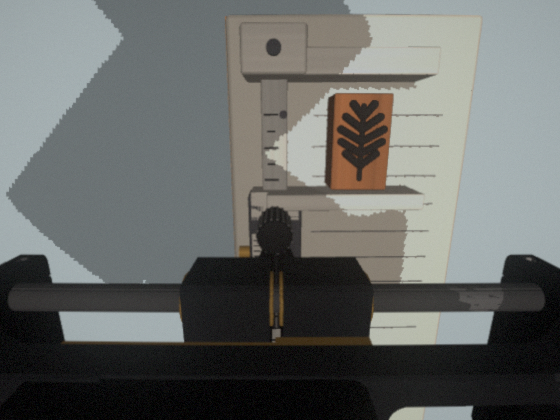

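```bash
python3 -m handwheel '[{"travel":[-0.15,0.5,0],"roll":0},{"travel":[-0.3,1,0],"roll":0},{"travel":[-0.45,1.4,0],"roll":0},{"travel":[-0.6,1.9,0],"roll":0},{"travel":[-0.75,2.4,0],"roll":0},{"travel":[-0.9,2.9,0],"roll":0},{"travel":[-1.05,3.3,0],"roll":0},{"travel":[-1.2,3.8,0],"roll":0}]';python3 look.py wrist w11
python3 - <<'E'
from loc import *
from cell import env; s=env.state();f=s['ft_force'];print(f,f[:2]@uy,s['eef_pos'])
p,im=load('w11');cv2.imwrite('pics/z12.png',cv2.resize(im[20:220,220:460],None,fx=3,fy=3,interpolation=cv2.INTER_CUBIC)[:,:,::-1])
E
```

```text
t: 14.15
eef_pos: [454.8, -157.6, 56.3]
tcp_rot: [0.841, 1.571, -0.432]
ft_force: [-2.0, -5.7, 1.6]
opening: 0.001
[-1.16866297 -5.31712014  1.91400668] -4.74076957438568 [ 454.77384632 -157.48897736   56.34930549]
```

View pics/z12.png

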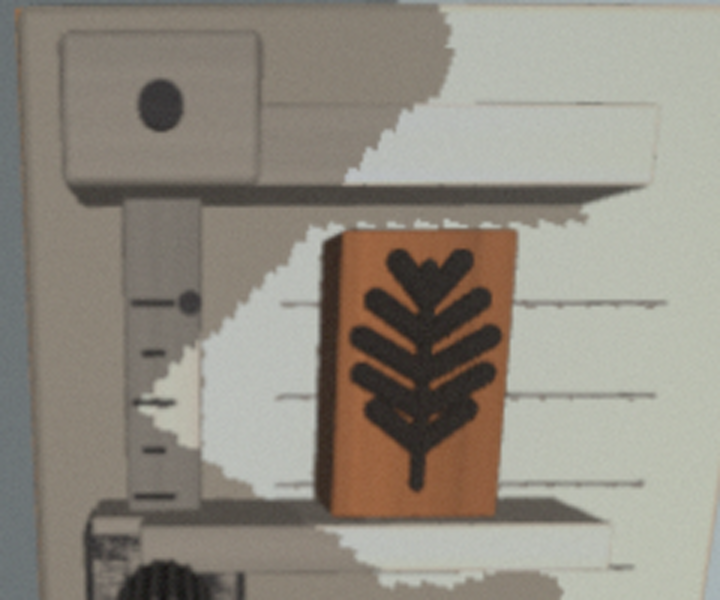

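```bash
python3 -m handwheel '[{"travel":[-0.15,0.5,0],"roll":0},{"travel":[-0.3,1,0],"roll":0},{"travel":[-0.45,1.4,0],"roll":0},{"travel":[-0.6,1.9,0],"roll":0},{"travel":[-0.75,2.4,0],"roll":0},{"travel":[-0.9,2.9,0],"roll":0},{"travel":[-1.05,3.3,0],"roll":0},{"travel":[-1.2,3.8,0],"roll":0}]';python3 look.py wrist w12
python3 - <<'E'
from loc import *
from cell import env; s=env.state();f=s['ft_force'];print(f,f[:2]@uy,s['eef_pos'])
p,im=load('w12');cv2.imwrite('pics/z13.png',cv2.resize(im[20:220,220:460],None,fx=3,fy=3,interpolation=cv2.INTER_CUBIC)[:,:,::-1])
E
```

```text
t: 15.0
eef_pos: [453.6, -153.8, 56.4]
tcp_rot: [1.028, 1.571, -0.245]
ft_force: [-2.0, -5.0, 0.7]
opening: 0.005
[-0.68254103 -4.83108658  1.58061037] -4.418631489167313 [ 453.59050031 -153.68919692   56.34121603]
```

View pics/z13.png

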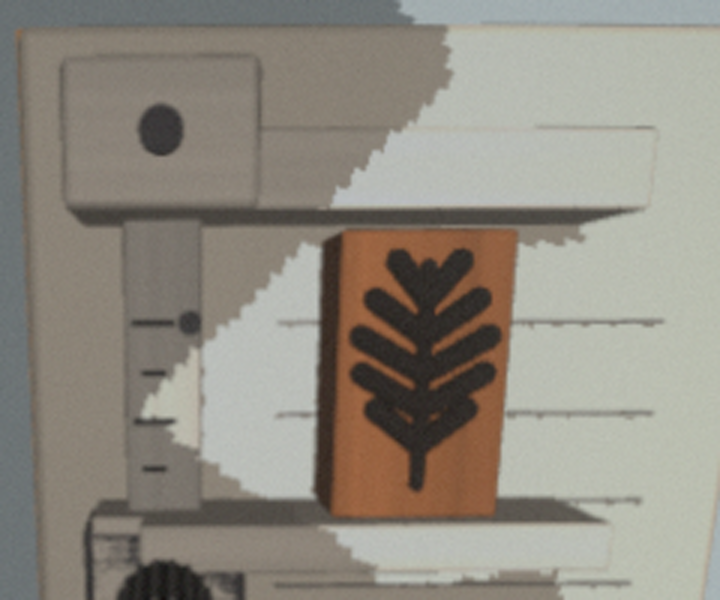

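```bash
cat > f.py <<'E'
from loc import *
from cell import env,optics
F=[];Y=[]
for _ in range(3):
    optics.read_camera('side'); s=env.state();F.append(s['ft_force'][:2]@uy);Y.append((s['eef_pos'][:2]-o)@uy)
print('push',np.round(-np.array(F),2),'mean',-np.mean(F).round(2),'y',np.mean(Y).round(2),'mz',s['moment'].round(3))
E
python3 -m handwheel '[{"travel":[-0.1,0.4,0],"roll":0},{"travel":[-0.2,0.8,0],"roll":0},{"travel":[-0.3,1.1,0],"roll":0},{"travel":[-0.45,1.5,0],"roll":0},{"travel":[-0.6,1.9,0],"roll":0}]';python3 f.py
python3 -m handwheel '[{"travel":[-0.1,0.3,0],"roll":0},{"travel":[-0.1,0.3,0],"roll":0}]';python3 f.py;python3 -m handwheel '[{"travel":[-0.1,0.3,0],"roll":0},{"travel":[-0.1,0.3,0],"roll":0}]';python3 f.py
```

```text
t: 15.55
eef_pos: [453.0, -151.9, 56.4]
tcp_rot: [1.229, 1.571, -0.043]
ft_force: [-1.0, -4.6, 1.3]
opening: 0.003
push [4.27 3.81 3.56] mean 3.88 y 28.81 mz [-0.863  0.26   0.024]
t: 15.9
eef_pos: [452.9, -151.6, 56.3]
tcp_rot: [1.349, 1.571, 0.076]
ft_force: [-1.5, -5.5, 0.6]
opening: 0.003
push [2.68 3.49 4.11] mean 3.43 y 29.08 mz [-0.926  0.29   0.02 ]
t: 16.25
eef_pos: [452.8, -151.3, 56.4]
tcp_rot: [1.333, 1.571, 0.06]
ft_force: [-1.3, -5.0, 0.7]
opening: 0.002
push [4.19 4.85 3.47] mean 4.17 y 29.4 mz [-0.893  0.303  0.024]
```

```bash
python3 -m handwheel '[{"travel":[-0.1,0.3,0],"roll":0},{"travel":[-0.1,0.3,0],"roll":0}]' >/dev/null;python3 f.py;python3 -m handwheel '[{"travel":[-0.1,0.3,0],"roll":0},{"travel":[-0.1,0.3,0],"roll":0}]'>/dev/null;python3 f.py; python3 look.py wrist w13
python3 - <<'E'
from loc import *
p,im=load('w13');cv2.imwrite('pics/z14.png',cv2.resize(im[20:220,220:460],None,fx=3,fy=3,interpolation=cv2.INTER_CUBIC)[:,:,::-1])
E
```

```text
push [4.63 4.77 4.81] mean 4.74 y 29.66 mz [-1.008  0.272  0.071]
push [5.77 5.39 5.13] mean 5.43 y 29.85 mz [-1.171  0.321  0.06 ]
```

View pics/z14.png

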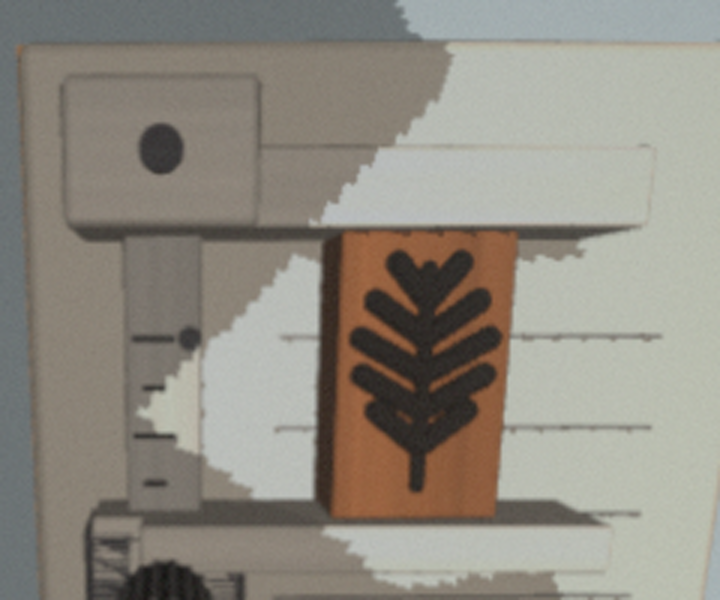

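```bash
python3 -m handwheel '[{"travel":[-0.1,0.3,0],"roll":0},{"travel":[-0.1,0.3,0],"roll":0}]' >/dev/null;python3 f.py;python3 -m handwheel '[{"travel":[-0.05,0.15,0],"roll":0},{"travel":[-0.05,0.15,0],"roll":0}]'>/dev/null;python3 f.py
```

```text
push [7.16 6.36 6.14] mean 6.55 y 30.02 mz [-1.429  0.402  0.055]
push [6.48 6.92 7.56] mean 6.99 y 30.13 mz [-1.545  0.361  0.065]
```

```bash
python3 -m handwheel '[{"travel":[0.15,-0.5,0],"roll":0},{"travel":[0.3,-1,0],"roll":0},{"travel":[0.6,-2,0],"roll":0},{"travel":[1.5,-5,0],"roll":0},{"travel":[4.4,-14.5,0],"roll":0},{"travel":[5.9,-19,30],"roll":0},{"travel":[5.9,-19,70],"roll":0},{"travel":[5.9,-19,100],"roll":0}]';python3 -m handwheel '[{"travel":[0,0,20],"roll":0},{"travel":[0,0,20],"roll":0},{"travel":[0,0,20],"roll":0}]'; python3 look.py wrist w14; python3 look.py scene s14;python3 - <<'E'
from loc import *
p,im=load('w14');cv2.imwrite('pics/z15.png',cv2.resize(im[60:240,220:440],None,fx=3,fy=3,interpolation=cv2.INTER_CUBIC)[:,:,::-1])
p,im=load('s14');cv2.imwrite('pics/z16.png',cv2.resize(im[110:195,150:290],None,fx=5.5,fy=5.5,interpolation=cv2.INTER_CUBIC)[:,:,::-1])
E
```

```text
t: 18.65
eef_pos: [458.7, -169.9, 158.2]
tcp_rot: [1.081, 1.57, -0.192]
ft_force: [0.3, 0.6, -0.1]
opening: 0.006
t: 18.95
eef_pos: [458.3, -169.5, 176.1]
tcp_rot: [1.132, 1.57, -0.141]
ft_force: [-0.3, -0.1, -0.8]
opening: 0.007
```

View pics/z15.png

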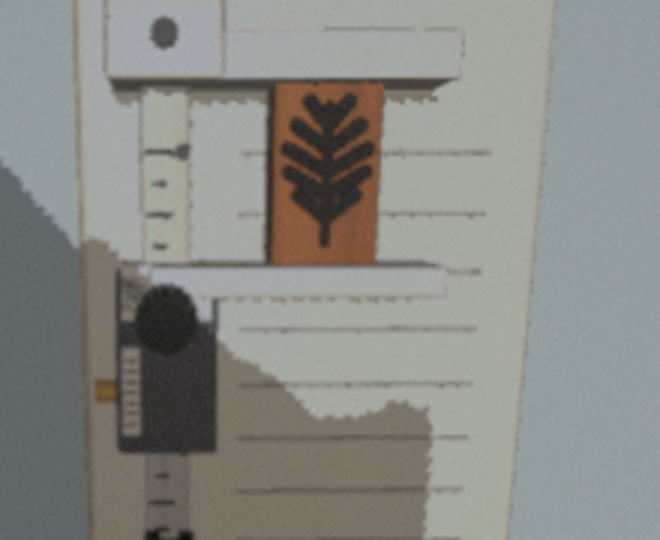

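View pics/z16.png

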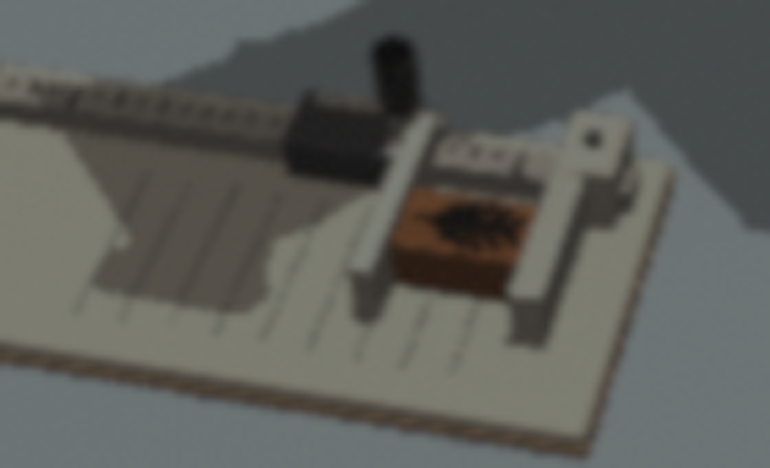

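Run:
```python
from loc import *
p,im=load('w14')
ang=lambda d:np.arctan2(d[1],d[0])
hsv=cv2.cvtColor(im,cv2.COLOR_RGB2HSV)
# edge fits, sub-window; right edge of block (top edge z=40)
pts=[]
for r in range(92,144):
    row=im[r].astype(float); d=row[:,0]-row[:,2]; c=[u for u in range(325,360) if d[u]>25]
    if c: pts.append([max(c),r])
pts=np.array(pts); X=loc(onz(p,pts,40)); k=np.polyfit(X[:,1],X[:,0],1); print('block right edge slope rad',-k[0],len(pts))
g=cv2.cvtColor(im,cv2.COLOR_RGB2GRAY).astype(float)
for n,(c0,c1,r0,r1,z) in {'fixed face edge':(262,305,80,94,45),'jaw tip edge':(350,366,143,153,45),'jaw inner':(290,308,143,153,45),'jaw back':(295,360,152,165,45)}.items():
    q=[]
    for u in range(c0,c1):
        gr=np.diff(g[r0:r1,u]);i=np.argmax(abs(gr));q.append([u,r0+i+.5])
    X=loc(onz(p,q,z));k=np.polyfit(X[:,0],X[:,1],1);print(n,'slope',k[0].round(4),X[:,1].mean())
```

```text
block right edge slope rad 0.007617047549159019 52
fixed face edge slope 0.0035 121.26511627906979
jaw tip edge slope -0.0611 65.38125
jaw inner slope -0.0487 64.92777777777776
jaw back slope -0.0005 55.195384615384604
```

```bash
python3 -c "
from cell import env,job
print(env.state()['t'],env.state()['ft_force']); print(job.job_done())"
```

```text
19.05 [-0.65469769 -0.32845194 -1.10818022]
the job is handed in; nothing more can be done
None
```

I measured the block: it lies flat between the caliper jaws, lengthways along the beam, with the moving jaw resting on it and the gripper clear. I handed the job in at about 19 s of the 54 s allowed; no verdict was reported.

- **Placing:** The block had slipped about 3 mm down in the fingers because I lifted before the grip had fully closed. It therefore touched the board early, at up to about 38 N on the wrist, before I eased off and released it. The pictures showed it sitting flat and square on the board.
- **Closing:** I pushed the knob with closed fingers against roughly 4 N of sliding friction until the push rose to about 7 N, so the jaws bear on the block with about 2.5–3 N. From the spring rate given, that means an estimated jaw tilt of 0.02 rad. I then backed off and lifted clear.
- **Final checks:**
  - **Contact:** The last pictures show the block touching both jaws.
  - **Squareness:** One of its edges is within about 0.008 rad of the beam direction.
  - **Length:** The block is roughly 55–56 mm long, from the pictures.
  - **Bystanders:** The moves stayed clear of the other pieces, though I did not re-measure them at the end.
- **Disagreement:** The camera readings of the jaw angle did not agree. The back edge read about 0, and two short, noisy sections of the face read −0.05 to −0.06 rad, beyond the 0.04 limit. The positions of those two sections relative to each other suggest only about 0.01 rad, so I relied on the force reading.

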